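# Slide a slotted packer under the jacked-up foot of a disc sander

### The arm

A 6-joint arm with a two-finger parallel gripper is mounted at the origin on the work surface. World frame = base frame: x ahead of the robot, y to its left, z up, the work surface at z = 0. Lengths are in m, angles in degrees, forces in N, time in s.
With the tool pointing down it reaches from about 0.4 to 0.825 m from the base axis. Payload 7 kg.
Tool frame: the origin (TCP) lies midway between the tips of the shut fingers; the grasp point (between the pads) lies 19 mm behind it; z points along the fingers, y is the direction in which the jaws open and shut (so a half turn about z gives the same grasp; the last joint's range is limited). The gripper opens to 88 mm and grips with 3 to 60 N. Pads are 19 mm wide; open, the fingers measure 130 mm over their backs; the gripper's body (78 mm by 193 mm) begins 47 mm behind the grasp point.
Start: joints at [-57.405, 20.546, 0.682, 0, -70.136, -16.507], TCP at [0.187, -0.649, 0.227] pointing down, gripper open.
Joint ranges: [-176.03, 176.03], [-82.01, 121.73], [-58.28, 71.71], [-173.87, 95.51], [-174.79, -0.11], [-173.66, 173.66]. Speed limits (degrees/s): [136.94, 136.94, 172.46, 180, 180, 180].

### API

Orientations are given as a 3x3 rotation matrix whose columns are the frame's x, y, z axes.
In Python, from rig import robot gives the robot as it stands. Calls block until the motion is done:
- robot.goto(position, orientation): joint-space move of the TCP to a pose.
- robot.servo_line(position, ori=None, speed=0.15): straight line of the TCP; ori=None keeps the orientation; speed is the mean speed in m/s.
- robot.movej(angles): joint-space move.
- robot.move_gripper(opening): opening from 0.0 (shut) to 1.0 (fully open); the grip force is fixed at half the most; returns when the fingers have stopped.
- robot.dwell(seconds).
- robot.ik(position, orientation): joint angles nearest the present ones, or None.
- robot.grab_frame(name): name is "side" or "top"; returns (picture, depth): 480x640x3 uint8, red, green, blue; 480x640 float32, m along the optical axis (not along the pixel's ray), 0 where there is no reading.
- robot.camera_info(name): a dict with "vfov" (degrees; the focal length in pixels is half the picture's height over the tangent of half this angle, whatever the lens; pixels are square), "cx", "cy" (the principal point, pixels), "k1" (the pictures are not rectified: a ray, as slopes to the right and down, at radius r is drawn at 1 + k1 r^2 times it, then the intrinsics apply), "view" (4x4, takes a point from world to camera coordinates). Camera axes: x right, y down, z forward; pixel columns grow to the right and rows downward; lengths in m; the calibration is good to about 2 mm. A picture is of the moment at which its call begins. camera_info takes no time and is no camera call.
A pose or a line that the arm cannot do raises robot.Unreachable and nothing moves.
- robot.job_done(): hands the job in, once; it reports no verdict.
Readings, each from a call of its own:
- robot.read_t(): time.
- robot.read_qpos(): joint angles.
- robot.read_qvel(): joint speeds.
- robot.read_effort(): joint torques, N m.
- robot.read_position(): TCP position.
- robot.read_tcp_rot(): TCP orientation.
- robot.read_force(): force on the tool from outside, world axes, zero at the start.
- robot.read_ft_torque(): the same for the moment, N m.
- robot.read_grip_width(): opening from 0.0 (shut) to 1.0 (fully open).
Only numpy, scipy, OpenCV 4.12 (cv2) and the standard library are available. Lean on these libraries where they do the work, as an engineer would, in place of code of your own. Each camera call takes 0.05 s, during which the arm holds its last target.

### The job

The bench disc sander is being levelled: three of its feet already stand on steel packers and the fourth, the foot nearest you on the side of the loose packer, has been jacked just clear of the bench. With your fingertips push the loose slotted steel packer along the bench and in under that foot, slot astride the bolt, until it is fully home and square to the foot like the others, then take your hand away. Keep the packer flat on the bench (never pick it up or tip it), do not ram it against the foot or the bolt, and leave the spanner, the grease tin and the sanding block where they are.

Things in the scene. Friction and masses are not known exactly. Their poses are not given: they have to be found in the camera images.
- sander: Green bench disc sander, fixed; origin at bench height under the centre of its base slab (x -170 to 170, y -120 to 120, underside 12.5 mm up, top 45). Disc and iron table at +x, motor with switch at -x, 335 mm high. Above the slab it keeps within 80 mm of its x axis (disc guard and table at x > 80: within 160). Four lug feet stick out in y at x = -120 and 120, ends at y = -180 and 180 mm.
- foot_end (a point): Middle of the outer lower edge of the open foot (sander x -120, y -180, z 12.5 mm). This foot is 70 mm wide (x), runs from here 60 mm in +y to the slab, underside 12.5 mm and top 28.5 mm above the bench. The packer goes under it in the sander's +y direction. The other three feet already have packers.
- foot_bolt (a point): Axis of the open foot's rigid upright bolt at bench height (sander x -120, y -155 mm), 25 mm inside the foot's outer end. 10 mm in diameter; it reaches 52 mm above the bench, with a nut above the foot.
- jack_screw (a point): Top of the jacking screw that holds the corner up, 74 mm above the bench, in an ear on the slab: 36 mm wide (x), out to sander y -152 mm. Fixed.
- packer: Loose flat U of bright steel, 60 mm wide (x), 95 long (y), 10 thick, about 0.36 kg; origin at the centre of its underside. A slot 16 wide, 40 deep opens at its +y end between round-ended prongs 22 wide; the -y tail edge is straight and ends 35 mm outside the foot. It starts flat, slot roughly towards the open foot. Home: slot's end touching the bolt, packer y along sander y.
- slot_end (a point): Middle of the closed end of the packer's slot, at half thickness (packer x 0, y 7.5, z 5 mm). When home it is 5 mm (the bolt's radius) short of the bolt axis.
- packer_tail (a point): Middle of the packer's straight tail edge, at half thickness (packer x 0, y -47.5, z 5 mm): where to push.
- spanner: Loose steel spanner, 170 mm long, lying on the bench beyond the packer's path; origin on the bench under it. Leave alone.
- grease_tin: Loose round tin with a blue band, 68 mm in diameter, 58 mm high, standing on the bench; origin at the centre of its underside. Leave alone.
- sanding_block: Loose cork sanding block, 65 by 110 by 28 mm high, lying on the bench near the open foot, on the robot's side of it; origin at the centre of its underside. Leave alone.
Not all that is in view belongs to the job. Several things have the shape of the packer; the one meant has the colours described above.

How it is judged (in metres and radians):
At the end, for the whole second after the job is handed in: The packer lies flat and still on the bench under the open foot, its slot astride the bolt, the closed end of the slot within 4 mm of the bolt, the packer square to the foot within 0.12 rad (y of slot_end in the frame of sander between -0.164 and -0.156 m and x of slot_end in the frame of sander between -0.126 and -0.114 m and angle between the y axis of packer and the y axis of sander, either way round below 0.12 rad and angle between packer's own z axis and vertical below 0.03 rad and height (world z) of packer below 0.002 m and linear speed of packer below 0.01 m/s); the robot touches nothing.
It fails at once if the packer is lifted (more than 6 mm off the bench) (height (world z) of packer above 0.006 m).
It fails at once if the packer is tipped (more than 0.12 rad) (angle between packer's own z axis and vertical above 0.12 rad).
It fails at once if the packer is rammed against the foot or bolt (over 40 N) (contact force between packer and sander above 40 N).
It fails at once if the spanner, the grease tin or the sanding block is moved (more than 15 mm) (distance of any of spanner, grease_tin, sanding_block from where it was at the start of the episode above 0.015 m).
It also fails if it takes over 61 s, if anything falls off the work surface, if the arm or the gripper's body presses on something with over 40 N, if the wrist force passes 120 N, or if a joint passes its speed limit or range.

## Working session

There is one attempt and no reset: what is moved stays moved. The work goes in short steps, each a Python script; the robot and the scene stay as the last script left them, time stands still between calls to the robot, and variables do not carry over. Pictures are saved under pics/ and viewed, and the job is handed in when it is done.

```bash
ls; mkdir -p pics
cat > h.py <<'E'
import numpy as np, cv2
from rig import robot
def intr(n):
    c=robot.camera_info(n); f=240/np.tan(np.radians(c['vfov'])/2)
    return c,f
def ray(n,u,v):
    c,f=intr(n); d=np.array([(u-c['cx'])/f,(v-c['cy'])/f]); s=d.copy()
    for _ in range(20): s=d/(1+c['k1']*(s@s))
    V=np.array(c['view']); R=V[:3,:3]; o=-R.T@V[:3,3]
    return o,R.T@np.array([s[0],s[1],1])
def onz(n,u,v,z):
    o,d=ray(n,u,v); return o+d*(z-o[2])/d[2]
def proj(n,p):
    c,f=intr(n); V=np.array(c['view']); q=V[:3,:3]@np.asarray(p)+V[:3,3]
    s=q[:2]/q[2]; s=s*(1+c['k1']*(s@s)); return np.array([s[0]*f+c['cx'],s[1]*f+c['cy']])
def at(n,u,v,dep):
    o,d=ray(n,u,v); return o+d*dep
def shot(n,name):
    im,d=robot.grab_frame(n); cv2.imwrite(f'pics/{name}.png',im[:,:,::-1]); np.savez(f'pics/{name}.npz',im=im,d=d); return im,d
E
python3 - <<'E'
from h import *
for n in('top','side'):
    shot(n,n+'0'); c=robot.camera_info(n); print(n,c['vfov'],c['cx'],c['cy'],c['k1']); print(np.round(c['view'],3))
print(robot.read_t())
E
```

```text
pics
top 44.80349414109001 317.02936338987007 242.69583903221317 0.05393860345182735
[[-0.023 -1.    -0.01   0.012]
 [-0.99   0.024 -0.14   0.625]
 [ 0.141  0.006 -0.99   1.318]
 [ 0.     0.     0.     1.   ]]
side 43.71924851285053 326.3223366036945 235.9935992081814 -0.16572676815768034
[[ 0.994 -0.106 -0.019 -0.62 ]
 [-0.076 -0.564 -0.822  0.087]
 [ 0.077  0.819 -0.569  1.048]
 [ 0.     0.     0.     1.   ]]
0.1
```

View pics/top0.png

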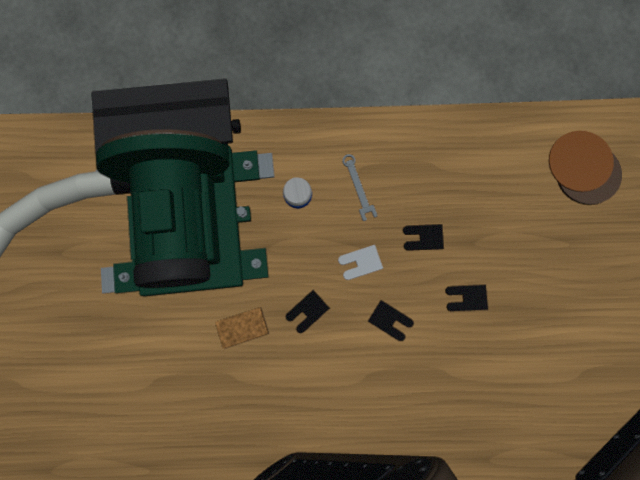

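View pics/side0.png

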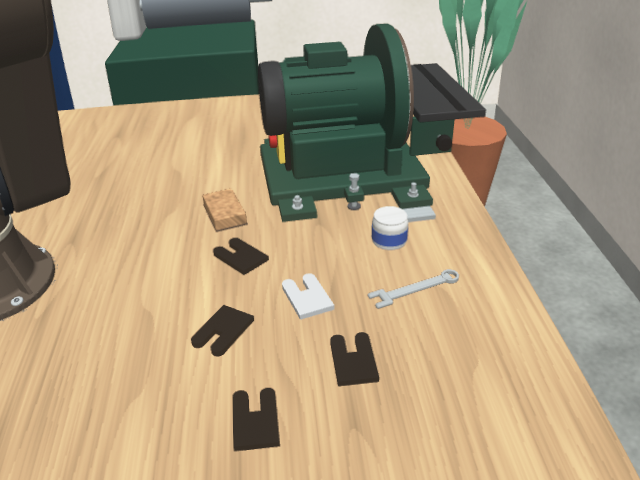

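Candidates with the packer's U shape (top view): bright steel (362,262); dark ones at (424,237), (308,312), (391,320) and (467,298). The description picks out the bright one at (362,262). The open foot is at (257,263), which has no packer tail showing. The spanner is at (360,187), the tin at (298,192) and the cork block at (243,327).

```bash
cat >> h.py <<'E'
def packer(im,n='top',roi=None):
    hsv=cv2.cvtColor(im,cv2.COLOR_RGB2HSV)
    m=((hsv[:,:,1]<45)&(hsv[:,:,2]>150)).astype(np.uint8)
    if roi:
        k=np.zeros_like(m);k[roi[1]:roi[3],roi[0]:roi[2]]=1;m*=k
    cs,_=cv2.findContours(m,cv2.RETR_EXTERNAL,cv2.CHAIN_APPROX_NONE)
    return max(cs,key=cv2.contourArea)
E
python3 - <<'E'
from h import *
im=np.load('pics/top0.npz')['im'];d=np.load('pics/top0.npz')['d']
c=packer(im,roi=(325,235,400,290)); print(cv2.contourArea(c))
P=np.array([onz('top',u,v,.010)[:2] for u,v in c[:,0]])*1000
r=cv2.minAreaRect(P.astype(np.float32));print('packer',r,cv2.boxPoints(r))
def crop(im,x0,y0,x1,y1,s,n): cv2.imwrite(f'pics/{n}.png',cv2.resize(im[y0:y1,x0:x1,::-1],None,fx=s,fy=s,interpolation=cv2.INTER_CUBIC))
crop(np.clip(im.astype(int)*2,0,255).astype(np.uint8),200,140,400,290,4,'c_top')
im2=np.load('pics/side0.npz')['im']
crop(im2,240,150,440,300,4,'c_side')
E
```

```text
687.5
packer ((579.93701171875, -103.43317413330078), (56.66863250732422, 90.56837463378906), 17.086822509765625) [[ 539.5479    -68.47301 ]
 [ 566.15875  -155.04373 ]
 [ 620.3261   -138.39334 ]
 [ 593.7153    -51.822617]]
```

View pics/c_top.png

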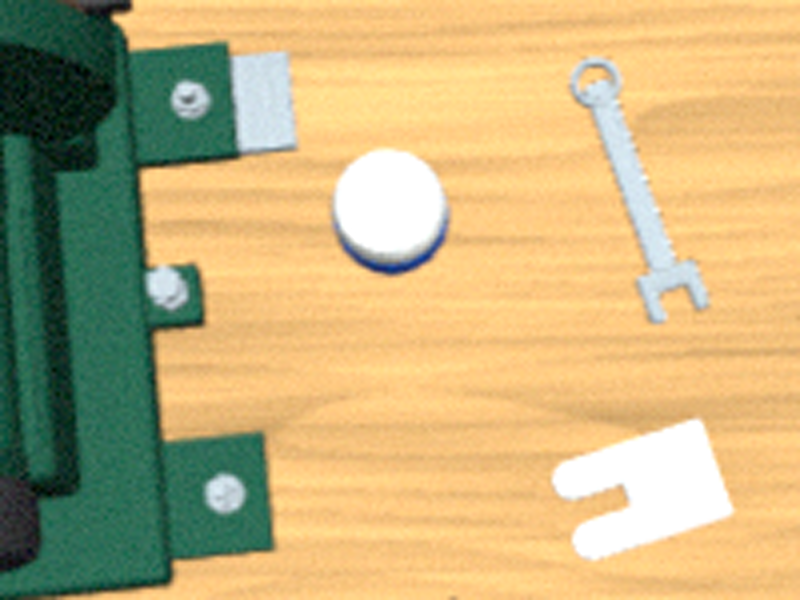

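View pics/c_side.png

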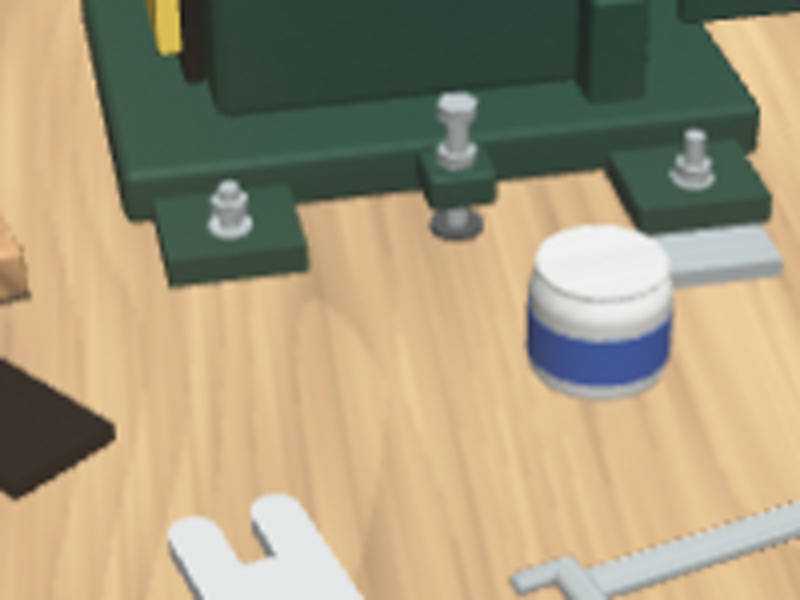

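Run:
```python
from h import *
g=lambda n,x,y:onz(n,x,y,.0285)[:2]*1000
# corner order: open foot (near,-x corner),( +x corner), far foot(-x),( +x)
top=[(200+272/4,140+550/4),(200+262/4,140+433/4),(200+239/4,140+156/4),(200+228/4,140+43/4)]
side=[(240+170/4,150+272/4),(240+306/4,150+254/4),(240+640/4,150+209/4),(240+769/4,150+190/4)]
M=np.array([[-155,-180],[-85,-180],[85,-180],[155,-180]],float)
for n,pp in(('top',top),('side',side)):
    W=np.array([g(n,*p) for p in pp]); print(n,W.round(1).tolist())
    a=M-M.mean(0);b=W-W.mean(0)
    th=np.arctan2((a[:,0]*b[:,1]-a[:,1]*b[:,0]).sum(),(a*b).sum())
    R=np.array([[np.cos(th),-np.sin(th)],[np.sin(th),np.cos(th)]]); t=W.mean(0)-R@M.mean(0)
    print('th',np.degrees(th),'t',t,'res',(W-(M@R.T+t)).round(1).tolist(),'bolt',R@[-120,-155]+t)
# bolt top
print('bolt top', onz('top',200+225/4,140+492/4,.045), onz('side',240+230/4,150+187/4,.052))
# packer slot end, tail mid from top & side
for z in(.01,):
  for n,pp in(('top',[(200+622/4,140+496/4),(200+700/4,140+420/4),(200+733/4,140+512/4),]),('side',[(240+245/4,150+562/4)])):
    for p in pp: print(n,onz(n,*p,z).round(4))
im2=np.load('pics/side0.npz')['im']
cv2.imwrite('pics/c_side2.png',cv2.resize(im2[255:335,270:350,::-1],None,fx=7,fy=7,interpolation=cv2.INTER_CUBIC))
print(robot.read_tcp_rot().round(3))
```

```text
top [[547.2, 114.1], [616.6, 119.2], [784.9, 131.2], [855.0, 137.1]]
th 4.223408650553375 t [687.65282028 304.88721145] res [[0.8, 0.1], [0.4, 0.1], [-0.8, -0.5], [-0.5, 0.3]] bolt [579.39375968 141.47064008]
side [[549.7, 100.6], [616.5, 107.7], [786.5, 126.8], [855.5, 136.3]]
th 6.614452945983443 t [681.29294458 296.64416466] res [[1.6, 0.6], [-1.1, -0.4], [-0.0, -0.8], [-0.5, 0.6]] bolt [579.94579329 128.85335762]
bolt top [0.58025718 0.13952366 0.045     ] [0.58231184 0.13702283 0.052     ]
top [ 0.5759 -0.0933  0.01  ]
top [ 0.6205 -0.1415  0.01  ]
top [ 0.5648 -0.159   0.01  ]
side [ 0.5708 -0.0996  0.01  ]
[[-0.961 -0.277 -0.001]
 [-0.277  0.961  0.001]
 [ 0.     0.001 -1.   ]]
```

View pics/c_side2.png

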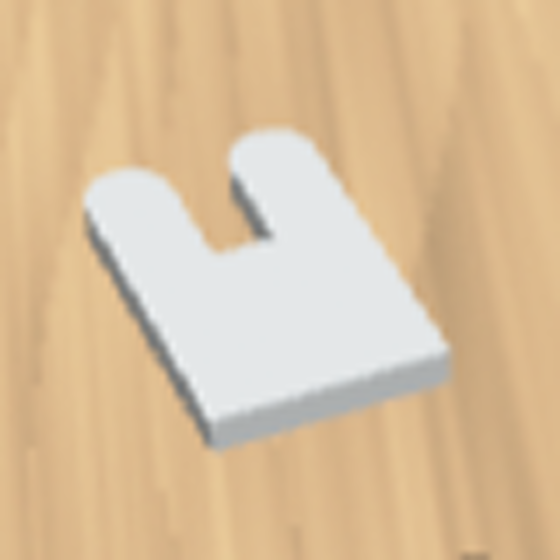

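Run:
```python
from h import *
side=[(240+170/4,150+285/4),(240+307/4,150+269/4),(240+638/4,150+228/4),(240+769/4,150+217/4)]
M=np.array([[-155,-180],[-85,-180],[85,-180],[155,-180]],float)
W=np.array([onz('side',*p,.0125)[:2]*1000 for p in side]); print(W.round(1).tolist())
a=M-M.mean(0);b=W-W.mean(0)
th=np.arctan2((a[:,0]*b[:,1]-a[:,1]*b[:,0]).sum(),(a*b).sum());print(np.degrees(th))
R=np.array([[np.cos(th),-np.sin(th)],[np.sin(th),np.cos(th)]]); t=W.mean(0)-R@M.mean(0); print(R@[-120,-155]+t)
o=lambda x,y:onz('side',270+x/7,255+y/7,.01)[:2]*1000
print('slot',o(240,243),'tail',o(212,422),o(449,352))
# top corners packer fit
for (u,v) in [(200+700/4,140+420/4),(200+733/4,140+512/4)]: print(onz('top',u,v,.01)[:2]*1000)
# slab edge line top at z .045
for x,y in((130,70),(168,580)): print('slab',onz('top',200+x/4,140+y/4,.045)*1000)
```

```text
[[549.3, 113.6], [617.6, 118.9], [787.8, 134.4], [856.7, 135.9]]
4.399054248107794
[581.28697489 141.43230777]
slot [576.00851337 -98.1803892 ] tail [ 564.71976251 -161.07845248] [ 621.27352167 -143.94046978]
[ 620.52170087 -141.45186539]
[ 564.81820829 -158.97811838]
slab [834.72222918 193.85877049  45.        ]
slab [529.88836458 172.89509692  45.        ]
```

```bash
cat >> h.py <<'E'
def rot(deg):  # tool down, y axis along packer x axis (packer yaw deg), sign chosen
    t=np.radians(deg); y=SG*np.array([np.cos(t),np.sin(t),0]); z=np.array([0,0,-1.]); x=np.cross(y,z)
    return np.column_stack([x,y,z])
SG=1
def yax(deg): t=np.radians(deg); return np.array([-np.sin(t),np.cos(t)])
E
python3 - <<'E'
import h; from h import *
tail=np.array([.5928,-.1513]); p=tail-.032*yax(17.2)
for s in(1,-1):
    h.SG=s
    for q,a in((p,17.2),(np.array([.585,.072]),4.2)):
        print(s,robot.ik([*q,.05],rot(a)))
E
```

```text
1 [   0.94719395   25.418006    -17.23653264    0.          -47.34546136
 -163.74719395]
1 [ 26.00679006  22.3577192  -22.52358974   0.         -45.11869106
 158.19320994]
-1 [  0.94719395  25.418006   -17.23653264   0.         -47.34546136
  16.25280605]
-1 [ 26.00679006  22.3577192  -22.52358974   0.         -45.11869106
 -21.80679006]
```

```bash
sed -i 's/^SG=1/SG=-1/' h.py
python3 - <<'E'
from h import *
tail=np.array([.5928,-.1513]); p=tail-.031*yax(17.2)
robot.move_gripper(.22)
robot.goto([*p,.12],rot(17.2))
robot.servo_line([*p,.02],speed=.1)
robot.servo_line([*p,.004],speed=.03)
print(robot.read_position(),robot.read_force(),robot.read_t(),robot.read_grip_width())
im,d=shot('side','s1'); cv2.imwrite('pics/s1c.png',cv2.resize(im[210:360,220:420,::-1],None,fx=4,fy=4,interpolation=cv2.INTER_CUBIC))
shot('top','t1')
E
```

```text
[ 0.60196362 -0.18093199  0.00388249] [ 0.84554833 -0.15017488 -0.2563179 ] 5.4083 0.21788943022844928
```

View pics/s1c.png

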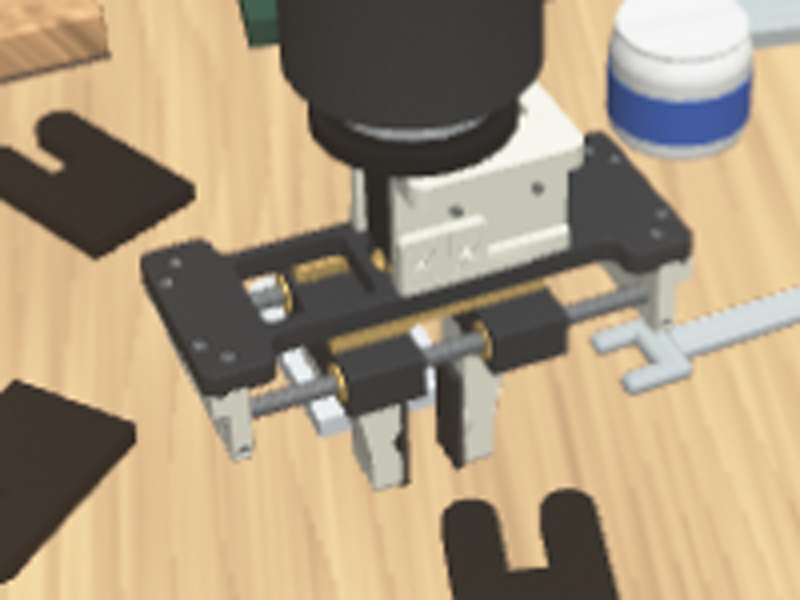

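View pics/t1.png

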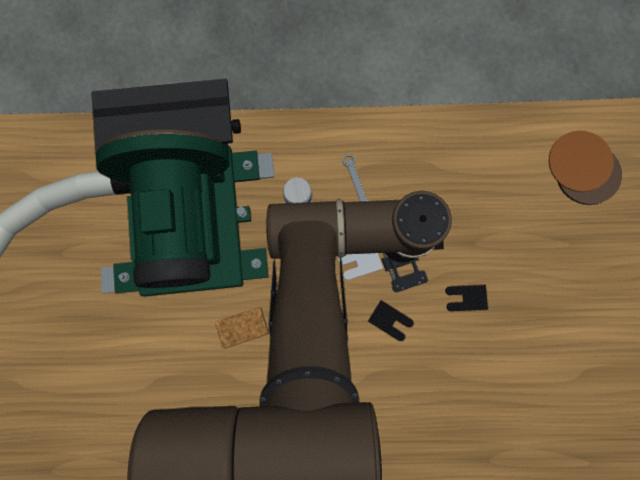

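Run:
```python
from h import *
L=160.; x0,s0,x1,s1=578.7,-.31,586.7,-.0736
a=17.2
# approach
f0=robot.read_force()
start=np.array(robot.read_position())[:2]
off=None
for k in range(13,30):
    q=start+.001*k*yax(a); robot.servo_line([*q,.004],speed=.02)
    f=robot.read_force()-f0
    print(k,f.round(2))
    if np.dot(f[:2],-yax(a))>.5: break
p=robot.read_position(); print('contact',p,robot.read_t())
np.save('pics/contact.npy',p)
```

```text
13 [ 0.04 -0.57 -0.76]
contact [ 0.59836063 -0.16847662  0.00404955] 6.3083
```

Run:
```python
from h import *
a=17.2; f0=np.mean([robot.read_force() for _ in range(5)],0)
start=np.array([0.59836063,-0.16847662])
for k in range(2,22,2):
    q=start+.001*k*yax(a); robot.servo_line([*q,.004],speed=.02)
    f=robot.read_force()-f0
    print(k,round(float(np.dot(f[:2],-yax(a))),2),f.round(2))
    if np.dot(f[:2],-yax(a))>1.2: break
print('contact',robot.read_position(),robot.read_t())
im,d=shot('side','s2'); cv2.imwrite('pics/s2c.png',cv2.resize(im[210:360,220:420,::-1],None,fx=4,fy=4,interpolation=cv2.INTER_CUBIC))
shot('top','t2')
```

```text
2 -0.17 [1.02 0.49 0.38]
4 -1.02 [-0.29  0.98  0.35]
6 -0.53 [ 0.2   0.61 -0.23]
8 -0.46 [-0.84  0.23  0.44]
10 -0.17 [-0.21  0.12  0.5 ]
12 -0.15 [ 0.38  0.27 -0.14]
14 -0.14 [0.53 0.31 0.54]
16 -0.08 [0.61 0.28 1.14]
18 -0.57 [0.46 0.74 0.68]
20 0.28 [-0.02 -0.3   0.68]
contact [ 0.59238786 -0.14923067  0.00399864] 8.8083
```

View pics/s2c.png

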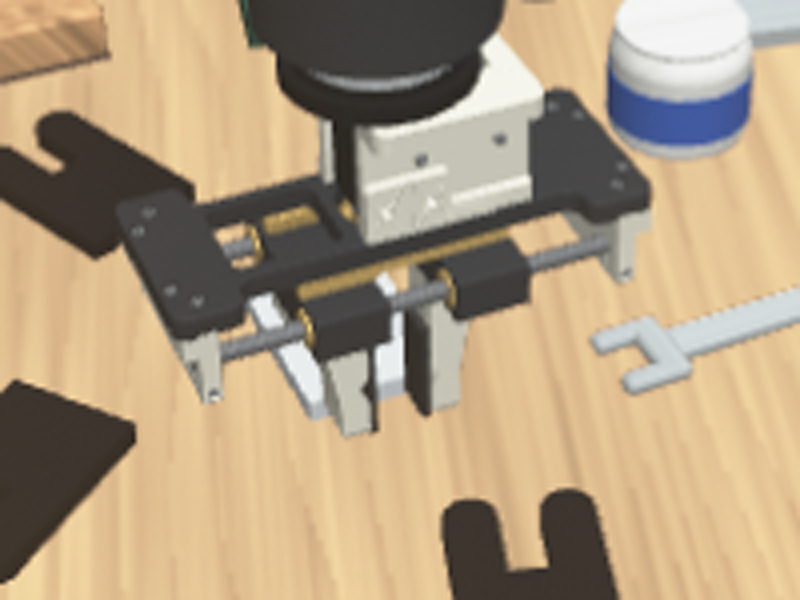

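Run:
```python
from h import *
from scipy.interpolate import CubicHermiteSpline as H
S=H([-94.8,60],[575.5,586.3],[-.31,-.0736]); 
for y in np.linspace(-94.8,60,20)[1:]:
    x=float(S(y)); a=np.degrees(np.arctan(-float(S(y,1))))
    q=(np.array([x,y])-57*yax(a))/1000
    robot.servo_line([*q,.004],ori=rot(a),speed=.035)
print(robot.read_position(),robot.read_force(),robot.read_t(),a)
im,d=shot('side','s3'); cv2.imwrite('pics/s3c.png',cv2.resize(im[150:300,220:420,::-1],None,fx=4,fy=4,interpolation=cv2.INTER_CUBIC))
im,d=shot('top','t3')
```

```text
[0.59050403 0.00323826 0.00399166] [-0.4888226  -0.36692075 -0.75038977] 16.4917 4.209379640095133
```

View pics/s3c.png

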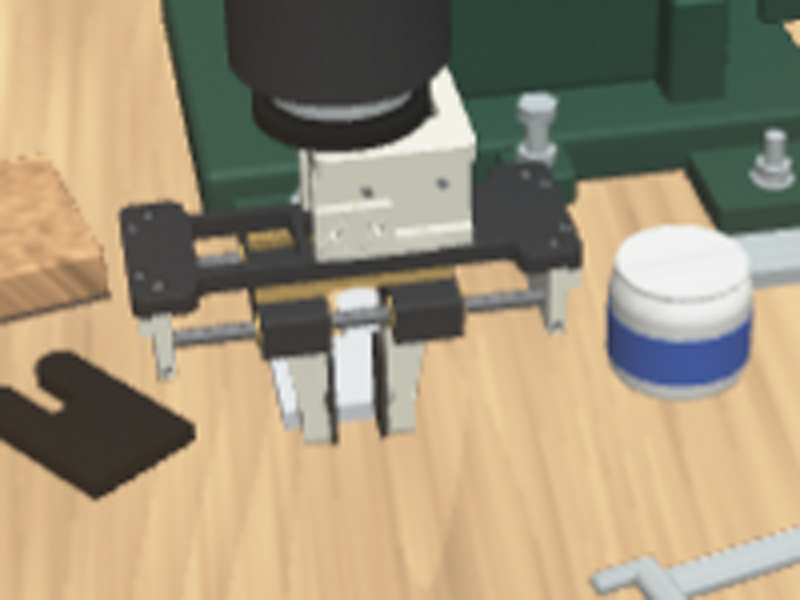

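View pics/t3.png

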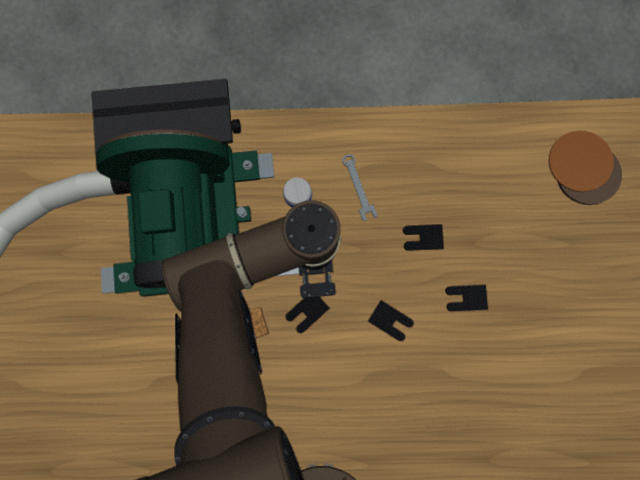

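The packer has slid a few mm to -x relative to the fingers. I'll back off for a clear view.

Run:
```python
from h import *
p=robot.read_position(); q=p[:2]-.02*yax(4.2)
robot.servo_line([*q,.004],speed=.08); robot.servo_line([*q,.10],speed=.15)
robot.goto([.5,-.22,.15],rot(4.2))
ims,_=shot('side','s4'); imt,_=shot('top','t4'); print(robot.read_t())
cv2.imwrite('pics/s4c.png',cv2.resize(ims[190:270,270:370,::-1],None,fx=8,fy=8,interpolation=cv2.INTER_CUBIC))
cv2.imwrite('pics/t4c.png',cv2.resize(np.clip(imt[230:300,235:335,::-1].astype(int)*2,0,255).astype(np.uint8),None,fx=8,fy=8,interpolation=cv2.INTER_CUBIC))
```

```text
18.7917
```

View pics/s4c.png

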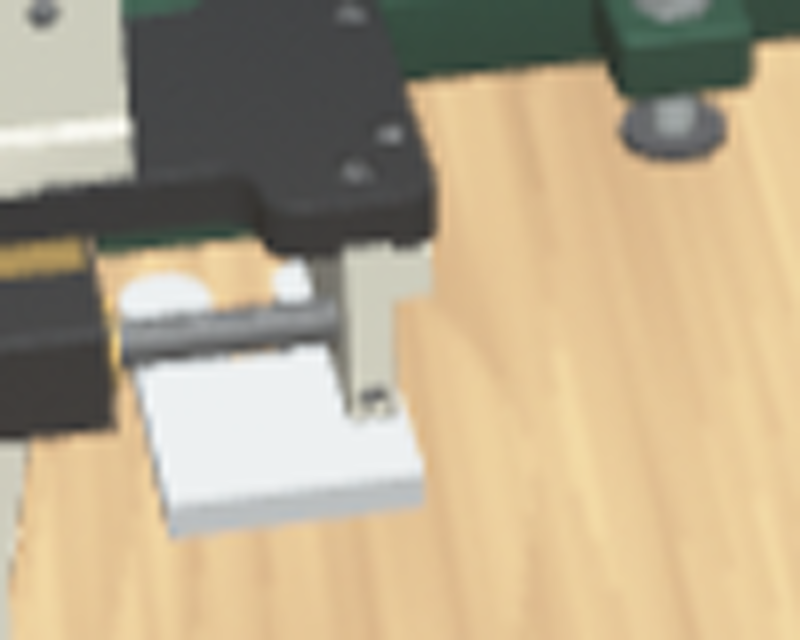

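View pics/t4c.png

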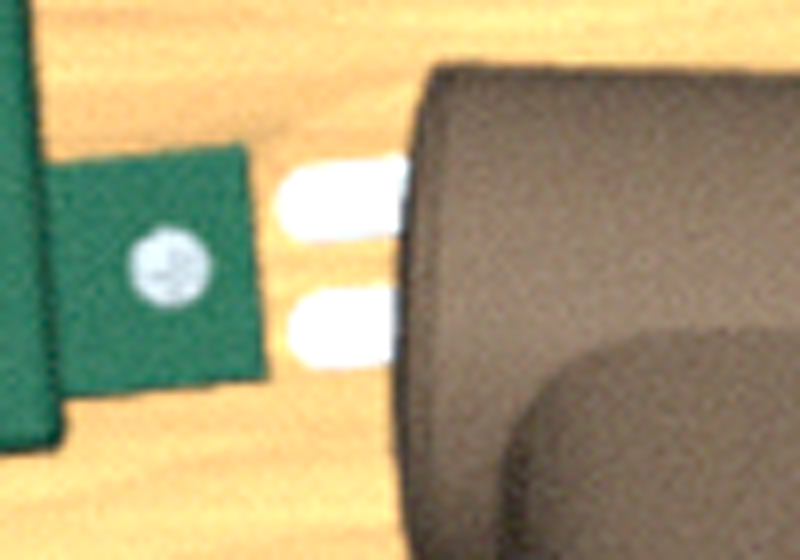

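Run:
```python
from h import *
s=lambda x,y:onz('side',270+x/8,190+y/8,.01)[:2]*1000
t=lambda x,y,z=.01:onz('top',235+x/8,230+y/8,z)[:2]*1000
A,B=s(169,507),s(424,471); print('tail',A,B,np.linalg.norm(B-A),np.degrees(np.arctan2(*(B-A)[::-1])),(A+B)/2)
a,b=t(350,240),t(350,289); print('slot edges top',a,b,(a+b)/2)
a,b=t(350,164),t(350,369); print('outer',a,b,(a+b)/2)
a,b=t(275,203),t(286,328); print('tips',a,b,(a+b)/2,np.degrees(np.arctan2(*(a-b)[::-1])))
print('foot',t(247,145,.0285),t(266,380,.0285))
im=np.load('pics/t4.npz')['im']
c=packer(im,roi=(266,245,283,280))
```

```text
tail [560.05382934   8.11461351] [619.25134392  14.35507448] 59.52553305732831 6.017758731698337 [589.65258663  11.234844  ]
slot edges top [589.97105686  89.62166792] [575.27183066  89.82220652] [582.62144376  89.72193722]
outer [612.85923699  89.30724506] [551.37113332  90.14594468] [582.11518516  89.72659487]
tips [601.64908386 111.89946973] [564.07030379 109.04696283] [582.85969382 110.47321628] 4.340848302178949
foot [616.86076827 118.32573641] [547.15600895 113.47813922]
```

The packer is at about 4.3°, with its slot line within ~1.5 mm of the bolt axis (clearance is ±3 mm). I'll push straight in along sander +y, then creep with force checks.

Run:
```python
from h import *
a=4.2; Y=yax(a); B=np.array([.580,.1415]); home=B-.0695*Y
t0=np.array([.5900,.0127]); d0=np.dot(home-(t0-.0095*Y),Y); print('to go',d0)
lat=t0-.0095*Y  # pusher centred on the packer
P=lambda g: lat+(d0-g)*Y   # g = remaining travel
robot.goto([*P(d0+.018),.10],rot(a))
robot.servo_line([*P(d0+.018),.02],speed=.12); robot.servo_line([*P(d0+.018),.004],speed=.04)
f0=np.mean([robot.read_force() for _ in range(5)],0); 
g=d0+.018
while g>.006:
    g=max(g-.008,.006); robot.servo_line([*P(g),.004],speed=.035)
    f=robot.read_force()-f0; print(round(g*1000,1),f.round(1))
    if np.linalg.norm(f)>6: print('STOP');break
print(robot.read_position(),robot.read_t())
im,_=shot('side','s5'); cv2.imwrite('pics/s5c.png',cv2.resize(im[150:270,250:410,::-1],None,fx=5,fy=5,interpolation=cv2.INTER_CUBIC))
```

```text
to go 0.0691864866377865
79.2 [-1.3  0.3 -0.5]
71.2 [-1.4  0.6 -0.6]
63.2 [-1.3  1.4  0. ]
55.2 [-0.5  0.5  1. ]
47.2 [-1.1  1.   0.2]
39.2 [-1.2  0.5  0.7]
31.2 [-1.4  1.   0.1]
23.2 [-1.2  1.  -1.1]
15.2 [-1.6  0.1 -0.3]
7.2 [-1.4  0.4  0.1]
6.0 [-0.9  1.8 -1.2]
[0.58608822 0.0662984  0.00400013] 25.075
```

View pics/s5c.png

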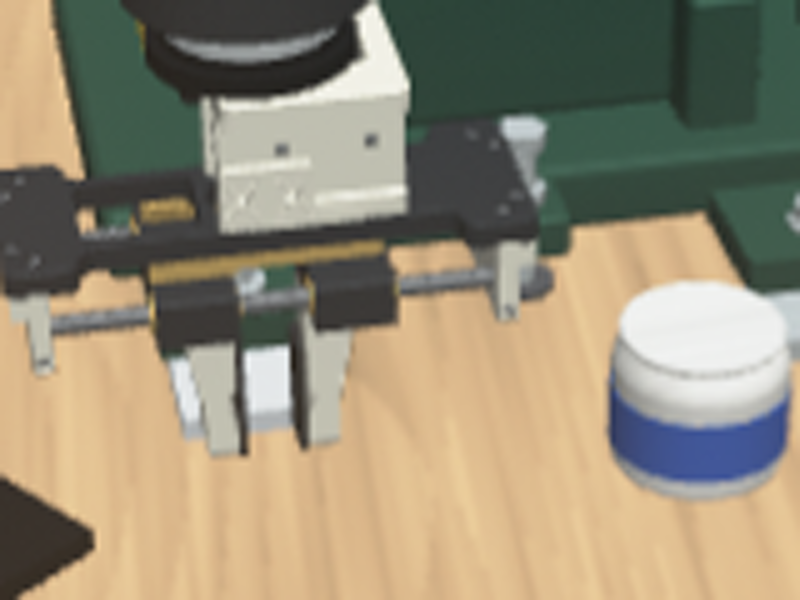

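Run:
```python
from h import *
a=4.2; Y=yax(a); home=np.array([.5851,.0722]); p=robot.read_position()[:2]
F=lambda: np.mean([robot.read_force() for _ in range(4)],0)
f0=F(); 
for k in range(1,20):
    q=p+.0005*k*Y; robot.servo_line([*q,.004],speed=.008)
    robot.dwell(.05); f=F()-f0; r=-np.dot(f[:2],Y); print(k/2,round(float(r),2),f.round(1))
    if r>4: break
print(robot.read_position(),robot.read_t(), 'past nominal mm',1000*np.dot(robot.read_position()[:2]-home,Y))
```

```text
0.5 0.54 [-0.8 -0.6  0.5]
1.0 1.71 [-0.4 -1.7  0.4]
1.5 1.21 [-0.1 -1.2  0.4]
2.0 0.9 [-0.5 -0.9  1.1]
2.5 1.42 [-0.2 -1.4  0.5]
3.0 1.72 [-0.6 -1.8  0.4]
3.5 1.01 [-0.8 -1.1  0.7]
4.0 0.45 [-0.2 -0.5  0.3]
4.5 4.04 [ 0.3 -4.   0.7]
[0.58574454 0.07060588 0.00396805] 27.825 past nominal mm -1.6370453073490787
```

Force rose to 4 N, 1.6 mm before the nominal home, which is within calibration error. I'll back off and look.

Run:
```python
from h import *
Y=yax(4.2); p=robot.read_position(); q=p[:2]-.03*Y
robot.servo_line([*q,.004],speed=.06); robot.servo_line([*q,.12],speed=.15)
robot.goto([.45,-.35,.2],rot(4.2))
ims,_=shot('side','s6'); imt,_=shot('top','t6'); print(robot.read_t(),robot.read_force())
cv2.imwrite('pics/s6c.png',cv2.resize(ims[180:260,260:360,::-1],None,fx=8,fy=8,interpolation=cv2.INTER_CUBIC))
cv2.imwrite('pics/t6c.png',cv2.resize(np.clip(imt[230:300,215:315,::-1].astype(int)*2,0,255).astype(np.uint8),None,fx=8,fy=8,interpolation=cv2.INTER_CUBIC))
```

```text
31.0583 [-0.22192391  0.46318849  0.72223308]
```

View pics/s6c.png

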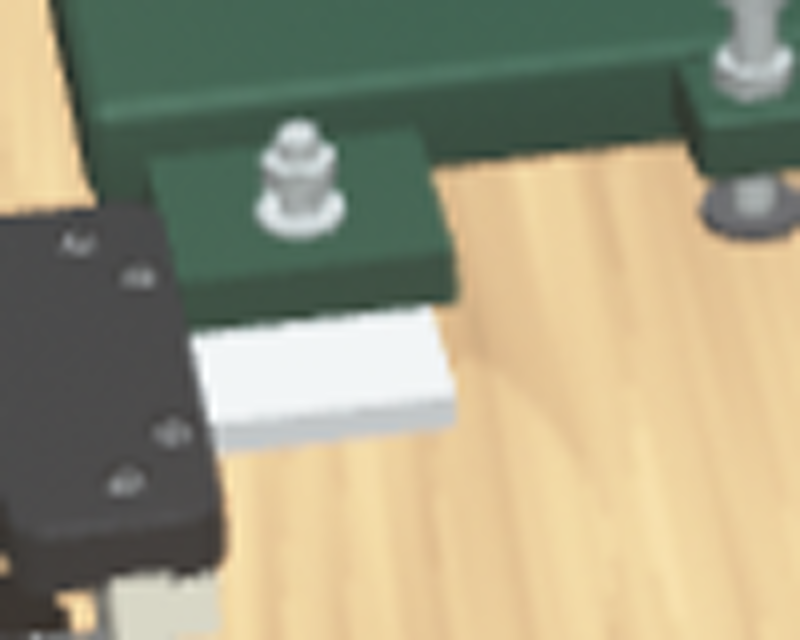

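View pics/t6c.png

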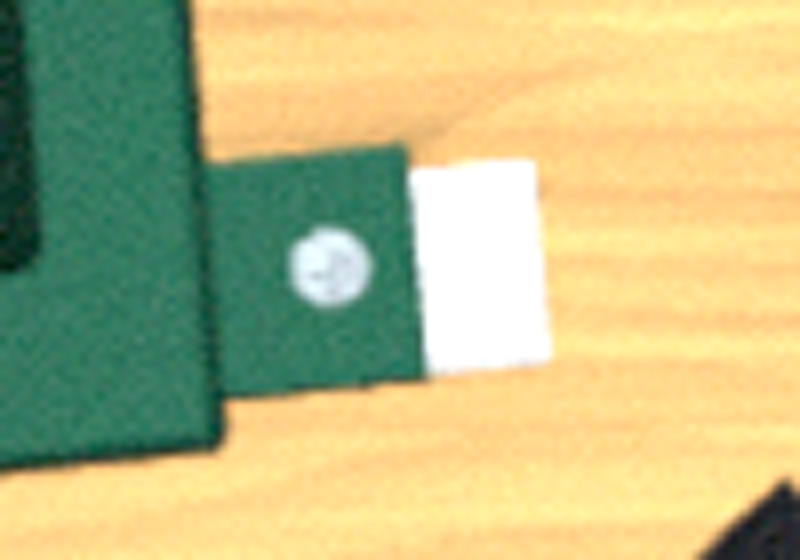

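Run:
```python
from h import *
t=lambda x,y,z:onz('top',215+x/8,230+y/8,z)[:2]*1000
A,B=t(537,160,.01),t(552,358,.01); C,D=t(405,146,.0285),t(427,380,.0285)
Y=yax(4.2);X=np.array([Y[1],-Y[0]])
print('tail',A,B,np.linalg.norm(A-B),'yaw',np.degrees(np.arctan2(*(A-B)[::-1])),'foot yaw',np.degrees(np.arctan2(*(C-D)[::-1])))
print('protrusion',((C+D)/2-(A+B)/2)@Y,'lateral packer-foot',((A+B)/2-(C+D)/2)@X)
# far foot reference packer: tail corners in t0 crop (290,52),(298,150); foot (228,43),(238,156)
u=lambda x,y,z:onz('top',200+x/4,140+y/4,z)[:2]*1000
print('ref',((u(228,43,.0285)+u(238,156,.0285))/2-(u(290,52,.01)+u(298,150,.01))/2)@Y)
# side: tail and foot lower edge
s=lambda x,y,z:onz('side',260+x/8,180+y/8,z)[:2]*1000
T=(s(455,400,.01)); F=s(456,300,.0125); print('side right corner protrusion',(F-T)@Y,'lat of corner vs foot corner (exp -5)',(T-F)@X)
```

```text
tail [613.86908781  81.20469238] [554.3461421  77.6008452] 59.631944297005575 yaw 3.464772714104578 foot yaw 4.722376404590552
protrusion 36.71558353045724 lateral packer-foot -0.4455026226767
ref 35.428687582732714
side right corner protrusion 39.86079725098433 lat of corner vs foot corner (exp -5) -7.038231605998786
```

Run:
```python
from h import *
im=np.load('pics/s6.npz')['im']; t=np.load('pics/t6.npz')['im']
cv2.imwrite('pics/s6a.png',cv2.resize(im[190:245,275:345,::-1],None,fx=11,fy=10.9,interpolation=cv2.INTER_CUBIC))
cv2.imwrite('pics/s6b.png',cv2.resize(im[180:230,385:445,::-1],None,fx=12,fy=12,interpolation=cv2.INTER_CUBIC))
cv2.imwrite('pics/t6b.png',cv2.resize(np.clip(t[145:190,235:285,::-1].astype(int)*1.5,0,255).astype(np.uint8),None,fx=12,fy=12,interpolation=cv2.INTER_CUBIC))
cv2.imwrite('pics/t6a.png',cv2.resize(np.clip(t[240:285,245:295,::-1].astype(int)*1.0,0,255).astype(np.uint8),None,fx=12,fy=12,interpolation=cv2.INTER_CUBIC))
```

```text
(no output)
```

View pics/s6a.png

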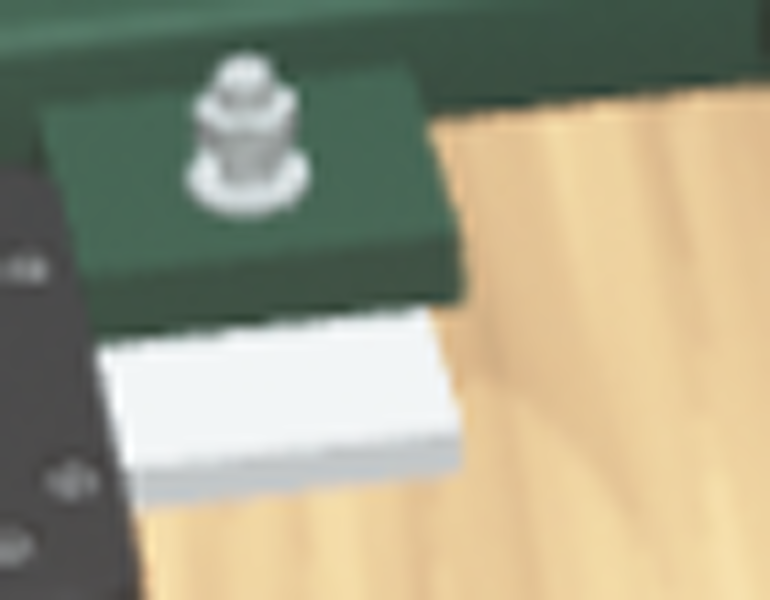

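View pics/s6b.png

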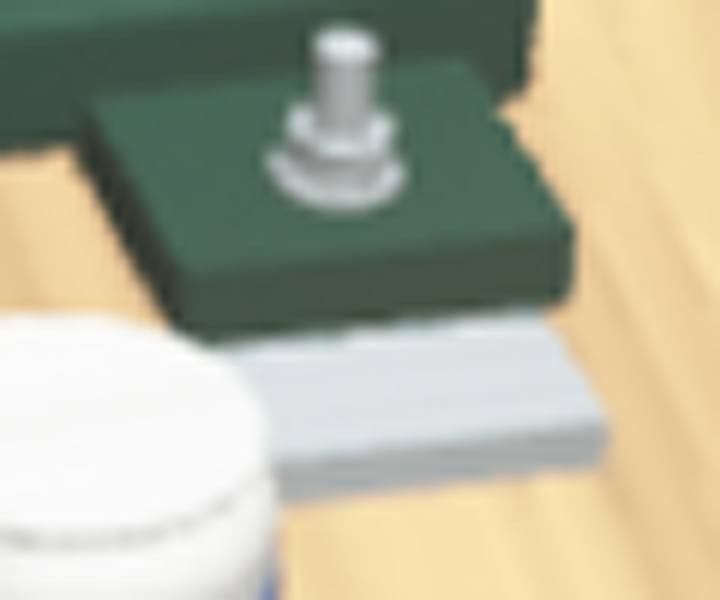

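View pics/t6b.png

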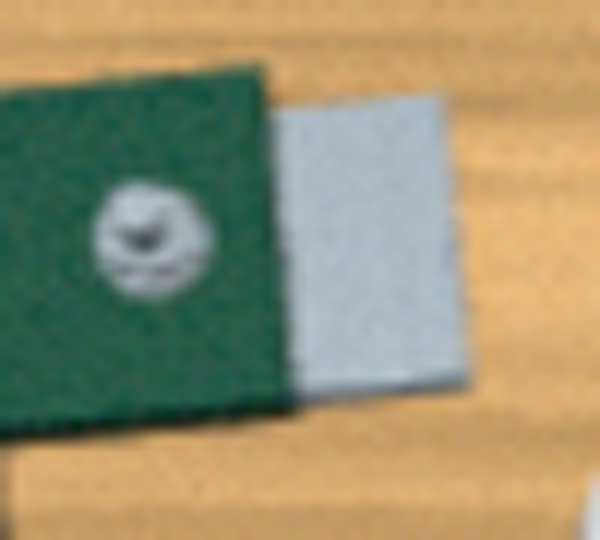

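View pics/t6a.png

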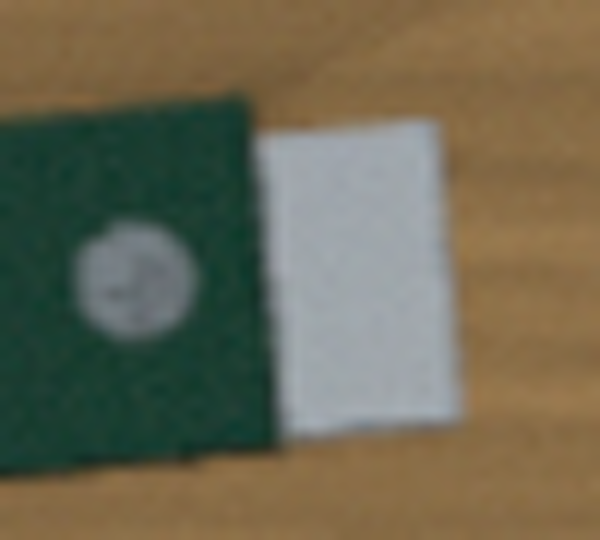

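Run:
```python
from h import *
Y=yax(4.2)
def m(n,ox,oy,k,ky,foot,tail,zf):
    g=lambda p,z:onz(n,ox+p[0]/k,oy+p[1]/ky,z)[:2]*1000
    a,b=[(g(f,zf)) for f in foot],[g(t,.01) for t in tail]
    return [round(float((np.mean(a,0)-np.mean(b,0))@Y),2), np.round(np.degrees([np.arctan2(*(q[0]-q[1])[::-1]) for q in(a,b) if len(q)>1]),1)]
print('top ref',m('top',235,145,12,12,[(264,65),(297,408)],[(446,97),(467,381)],.0285))
print('top ours',m('top',245,240,12,12,[(249,97),(278,447)],[(440,122),(463,415)],.0285))
# side: right-hand corners: foot lower, tail top
print('side ref',m('side',385,180,12,12,[(570,302)],[(607,425)],.0125), 'ours',m('side',275,190,11,10.9,[(465,300)],[(462,430)],.0125))
g=lambda p,z:onz('side',275+p[0]/11,190+p[1]/10.9,z)[:2]*1000
d=g((462,430),.01)-g((130,468),.01);print('side yaw',np.degrees(np.arctan2(d[1],d[0])),np.linalg.norm(d))
```

```text
top ref [34.05, array([4.7, 3.3])]
top ours [35.73, array([4.1, 3.6])]
side ref [34.54, array([], dtype=float64)] ours [37.85, array([], dtype=float64)]
side yaw 3.9912796431514224 58.71757573958486
```

Against the reference packer, this one looks 1.7–3.3 mm short, so the 4 N reading may not have been the final seat. There is time for another gentle push with a higher stop (8 N sustained).

Run:
```python
from h import *
a=4.2; Y=yax(a); E=np.array([.58574,.07061]); P=lambda d: E+d*Y
robot.goto([*P(-.025),.10],rot(a))
robot.servo_line([*P(-.025),.02],speed=.12); robot.servo_line([*P(-.025),.004],speed=.04)
robot.servo_line([*P(-.003),.004],speed=.03)
F=lambda: np.mean([robot.read_force() for _ in range(4)],0)
robot.dwell(.1); f0=F(); d=-.003
while d<.0035:
    d+=.0004; robot.servo_line([*P(d),.004],speed=.008); robot.dwell(.05)
    f=F()-f0; r=-f[:2]@Y; print(round(d*1000,1),round(float(r),2),f.round(1))
    if r>8: break
p=robot.read_position(); print(p,robot.read_t())
robot.servo_line([*P(-.03),.004],speed=.06); robot.servo_line([*P(-.03),.12],speed=.15)
robot.goto([.45,-.35,.2],rot(a))
ims,_=shot('side','s7'); imt,_=shot('top','t7'); print(robot.read_t())
cv2.imwrite('pics/s7a.png',cv2.resize(ims[190:245,275:345,::-1],None,fx=11,fy=10.9,interpolation=cv2.INTER_CUBIC))
cv2.imwrite('pics/t7a.png',cv2.resize(imt[240:285,245:295,::-1],None,fx=12,fy=12,interpolation=cv2.INTER_CUBIC))
```

```text
-2.6 0.85 [ 0.5 -0.8  0.2]
-2.2 -0.48 [-0.8  0.4  0.6]
-1.8 -0.88 [-0.4  0.9 -0.2]
-1.4 0.52 [ 0.5 -0.5 -0.7]
-1.0 1.48 [ 0.  -1.5  0.3]
-0.6 -0.39 [-0.6  0.3 -0.3]
-0.2 0.41 [-1.1 -0.5 -0.5]
0.2 3.34 [ 0.4 -3.3  0.3]
0.6 5.3 [ 0.5 -5.3  0. ]
1.0 5.77 [ 1.3 -5.7 -0.4]
1.4 7.93 [ 1.6 -7.8  0.5]
1.8 9.86 [ 1.4 -9.8  0.8]
[0.58540256 0.0710496  0.00400164] 38.5917
41.8583
```

View pics/s7a.png

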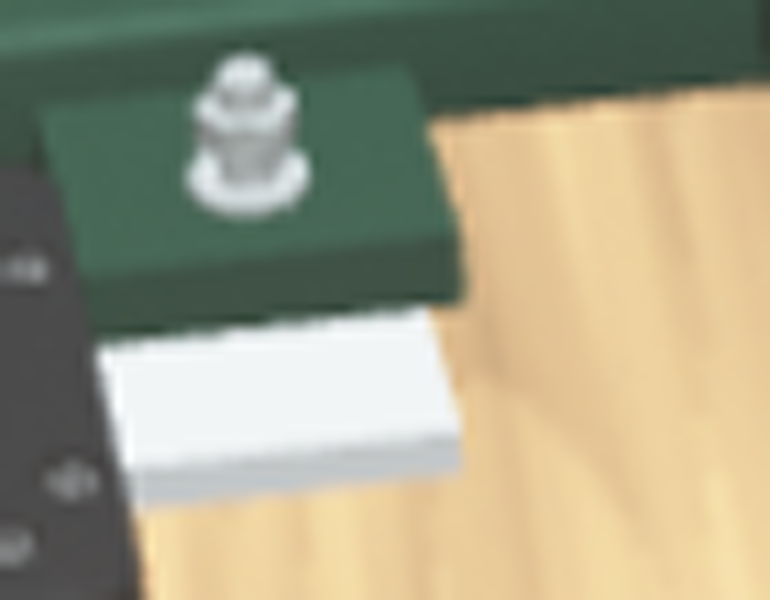

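View pics/t7a.png

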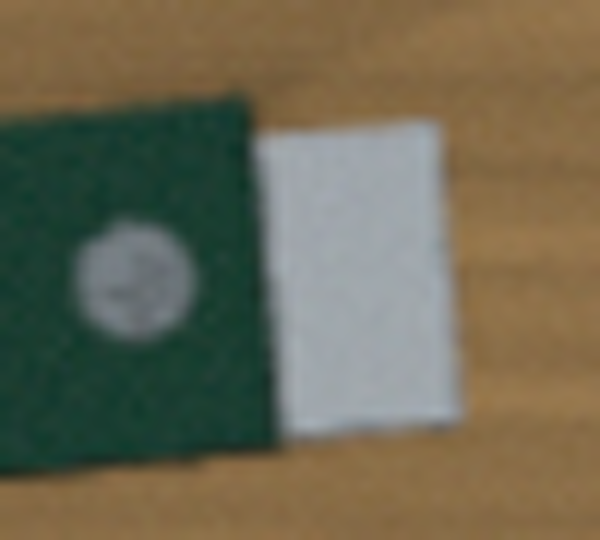

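The seat is firm: force rises steadily to 9.9 N while the packer stays put. I'll compare the bystanders with the first picture, then hand in.

Run:
```python
from h import *
a=np.load('pics/t0.npz' if False else 'pics/top0.npz')['im'].astype(int); b=np.load('pics/t7.npz')['im'].astype(int)
for n,(x0,y0,x1,y1) in dict(tin=(278,172,318,212),spanner=(338,150,382,225),block=(210,302,275,352)).items():
    print(n,(abs(a-b)[y0:y1,x0:x1].max(2)>40).sum())
print(robot.read_force(),robot.read_t()); robot.job_done()
```

```text
tin 0
spanner 0
block 0
[-0.35123186  0.22892602  0.32791133] 41.8583
the job is handed in; nothing more can be done
```

I pushed the bright steel packer about 235 mm along the bench with the fingertips and in under the open foot. I took the hand well clear and handed the job in at 41.9 s of the 61 s allowed.

**Seating:** The last push met a firm stop that built up to about 9.9 N while the packer stayed put. I take this as the end of the slot against the bolt.

**Squareness and position:** The packer's yaw measures 3.5–4.0° against 4.1–4.7° for the foot. It is within about 0.5 mm of centred on the foot.

**Other objects:** The spanner, tin and cork block showed no change from the first top picture.

**Where checks disagreed:**
- **Protrusion:** The tail sticks out 35.7 mm by the top camera and 37.9 mm by the side camera, where 35 mm is expected. My corner picks have about 2 mm of error. Compared with the packer already fitted under the other foot on this side, it reads 1.7–3.3 mm short, which is inside the 4 mm limit. I trusted the firm contact over these readings.
- **First contact:** The 4 N stop on the first push was ambiguous, so I pushed a second time. The packer did not visibly move, so it was already home.

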